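# Unlock and open the yellow slide drawer

### The job

On the laboratory bench stand two small slide chests, each with its drawer locked by a hinged steel stay that lies over the lid and hooks down in front of the drawer. On the chest with the yellow drawer, lift the stay by its yellow tab until it stands roughly upright and let go, then pull that drawer fully out by its black pull and let go. Leave the blue chest's stay down.

Things in the scene. Friction and masses are not known exactly. Their poses are not given: they have to be found in the camera images.
- yellow_tab (a point): Centre of the yellow tab on the front end of the stay: upright disc, 32 mm across, 12 mm thick; grip its flats from above; stay no wider. Stay down: centre 114 mm above bench, 24 mm above the lid; x level, into the chest; z up; y across the flats, parallel to the hinge. Turns with the stay. Hinge axis, by the lid hinge at the back: 147 mm along the point's +x, 16 mm along its -z.
- yellow_pull (a point): Grip point of the yellow drawer's black pull: upright fin 10 mm thick, 34 mm tall (49 to 83 mm above bench), 36 mm out from the front, free on both sides; grip across its thickness from above. The point is 66 mm above bench, 22 mm out from the front. y across the thickness, x level into the chest, z up; the drawer opens along -x. 75 mm to the -y side of the tab.
- yellow_stay (a joint): Angle of the yellow chest's stay in rad: 0 lying on the lid with its hook in front of the drawer (locked), growing as the tab swings up and back, 1.57 upright, stop at 1.9. Stiff hinge, about 1.5 N at the tab: it stays where it is left.
- yellow_drawer (a joint): How far the yellow drawer is out, in m: 0 shut, stop at 0.07. It slides with a few newtons and stays where it is left. While the stay is down its hook blocks the drawer.
- blue_stay (a joint): Angle of the stay on the other chest, alike in all but its blue drawer, blue lid band and blue tab: 0 is down, and it must stay down.

How it is judged:
By the outcome, as a careful person would: the job done as asked, in the order asked, and still so for the second after the job is handed in, with the robot touching nothing.
It also fails if it takes over 53 s, if anything falls off the work surface, if the arm or the gripper's body presses on something with over 40 N, if the wrist force passes 120 N, or if a joint passes its speed limit or range.

### The arm

A 6-joint arm with a two-finger parallel gripper is mounted at the origin on the work surface. World frame = base frame: x ahead of the robot, y to its left, z up, the work surface at z = 0. Lengths are in m, angles in rad, forces in N, time in s.
With the tool pointing down it reaches from about 0.35 to 0.975 m from the base axis. Payload 4.9 kg.
Tool frame: the origin (TCP) lies between the finger pads; the fingertips stand 25 mm ahead of it and the grasp point (between the pads) lies 6 mm ahead of it (ctrl.tip_reach is the distance from the TCP to the fingertips, in m); z points along the fingers, y is the direction in which the jaws open and shut (so a half turn about z gives the same grasp; the last joint's range is limited). The gripper opens to 85 mm and grips with 20 to 120 N. Pads are 22 mm wide; open, the fingers measure 114 mm over their backs; the gripper's body (76 mm by 85 mm) begins 54 mm behind the grasp point. The pads swing forward as they close: fully open they stand 13 mm farther back than shut.
Start: joints at [-1.39, 0.053, 1.613, -0, 1.476, -0.119], TCP at [0.185, -0.597, 0.234] pointing down, gripper open.
Joint ranges: [-3.01, 3.01], [-1.01, 2.22], [0.06, 2.58], [-1.02, 4.17], [0.09, 2.62], [-3.14, 3.14]. Speed limits (rad/s): [2.57, 2.57, 3.14, 3.14, 3.14, 3.14].

### API

Orientations are given as a rotation vector (axis times angle).
In Python, from station import get_obs, get_image, camera_params, order, ctrl gives the robot as it stands.
- The arm moves only by the tool move_arm, never from a script. Its argument "deltas" is one flat list of numbers, 5 for each row, row after row: the opening, from -1 (shut) to 1 (fully open), so that 0 is half open, then the shift along the tool's x, y, z in m, then the turn about the tool's z in degrees. In form: [fingers, tx, ty, tz, turn, fingers, tx, ty, tz, turn, ...]. A call has 1 to 10 rows; each row is the pose to reach, as a shift and turn from the pose measured when the call began, along the tool's axes at that moment; what a row does not reach only later rows make up. A row lasts 1/10 s, in which the tool goes at most 50 mm and 8.59 degrees, less where a joint would pass 70% of its speed; a pose out of reach is approached as far as the arm can. A call with a gripper value outside its range is refused whole. The fingers move at their own pace and stop on an object; "force" is the grip in N (left out, the last holds). Time passes only in rows, so rows that repeat a pose let the fingers close. It gives the time, the measured TCP pose, the force and the opening at its end, in the units of the state.
- get_obs(): the state, without advancing time (a new reading comes with each control period).
- get_image(name): name is "side" or "top" or "wrist"; returns the picture (384x512x3 uint8, red, green, blue); there is no depth.
- camera_params(name): a dict with "camera_matrix" (3x3 intrinsics, pixels), "extrinsics" (4x4, takes a point from camera to world coordinates); the wrist camera has in their place "tool_from_camera" (4x4, takes a point from camera to tool coordinates, whose origin is the TCP and whose axes are the flange's). Camera axes: x right, y up, looking along -z (the intrinsics and any distortion apply to the point x, -y, -z); pixel columns grow to the right and rows downward; lengths in m; the calibration is good to about 2 mm. The wrist camera is an equidistant fisheye: a pixel r from the principal point sees the ray r / f radians off the axis. A picture is of the moment at which its call begins: read the wrist's pose just before it. camera_params takes no time and is no camera call.
- order.finish_job(): hands the job in, once; it reports no verdict.
The state is a dict: "t": time; "q": joint angles; "dq": joint speeds; "effort": joint torques, N m; "tool_pos": TCP position; "tool_rot": TCP orientation; "contact_force": force on the tool from outside, world axes, zero at the start; "wrist_torque": the same for the moment, N m; "opening": finger opening in m.
Only numpy, scipy, OpenCV 4.12 (cv2) and the standard library are available. Lean on these libraries where they do the work, as an engineer would, in place of code of your own. Each camera call takes 0.05 s, during which the arm holds its last target. There are 200 camera calls.

## Working session

There is one attempt and no reset: what is moved stays moved. The work goes in short steps, Python scripts to look and compute and a tool call to move; the robot and the scene stay as the last step left them, time stands still between calls to the robot, and variables do not carry over. Pictures are saved under pics/ and viewed, about 8 in all and at most 12, crops included, and the job is handed in when it is done.

Besides the shell and the picture viewer there is one more tool, called after "Call:" as name(argument=value, ...) on one line, values as JSON. move_arm: Moves the arm, as the interface text tells. Its arguments: {"type":"object","properties":{"deltas":{"type":"array"},"force":{"type":"number"}},"required":["deltas"]}

```bash
ls; mkdir -p pics; python3 - <<'E'
from station import *
import cv2
for n in("side","top"):
    cv2.imwrite(f"pics/{n}0.png",cv2.resize(get_image(n),None,fx=1.5,fy=1.5,interpolation=cv2.INTER_CUBIC)[:,:,::-1])
    p=camera_params(n);print(p)
o=get_obs();print(o)
E
```

```text
pics
{'camera_matrix': array([[457.74916032,   0.        , 262.83855836],
       [  0.        , 457.74916032, 190.64944501],
       [  0.        ,   0.        ,   1.        ]]), 'extrinsics': array([[-0.81567626,  0.46336731, -0.34635671,  0.25295988],
       [-0.57828411, -0.63639924,  0.5104738 ,  0.50144295],
       [ 0.01611572,  0.61667394,  0.7870537 ,  0.87794633],
       [ 0.        ,  0.        ,  0.        ,  1.        ]])}
{'camera_matrix': array([[387.38199245,   0.        , 254.77489272],
       [  0.        , 387.38199245, 191.74572319],
       [  0.        ,   0.        ,   1.        ]]), 'extrinsics': array([[ 0.02108425,  0.99152965, -0.12815773,  0.50785903],
       [-0.99977072,  0.02138925,  0.00100391,  0.00516905],
       [ 0.0037366 ,  0.12810718,  0.99175329,  0.77999764],
       [ 0.        ,  0.        ,  0.        ,  1.        ]])}
{'t': 0.1, 'q': array([-1.39002101e+00,  5.32796467e-02,  1.61414643e+00,  7.54328134e-06,
        1.47603372e+00, -1.18956171e-01]), 'dq': array([ 0.00042532, -0.00100884, -0.00275385,  0.00069939,  0.00101548,
        0.00060243]), 'effort': array([ 7.92217052e-04, -3.94905245e+01, -3.71360850e+01, -6.42289955e-07,
        3.95221316e-03, -8.95934420e-06]), 'tool_pos': array([ 0.18446645, -0.59656845,  0.23299904]), 'tool_rot': array([-3.10453356e+00, -4.68776892e-01,  7.88045657e-05]), 'contact_force': array([-0.26489057,  0.30389885, -0.46890891]), 'wrist_torque': array([ 0.01934666,  0.00621586, -0.03559386]), 'opening': 0.08540591026875315}
```

View pics/side0.png

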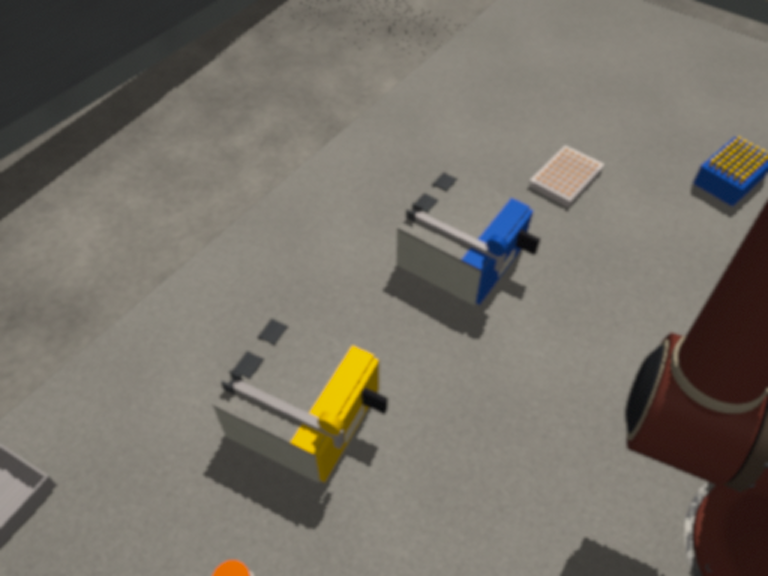

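View pics/top0.png

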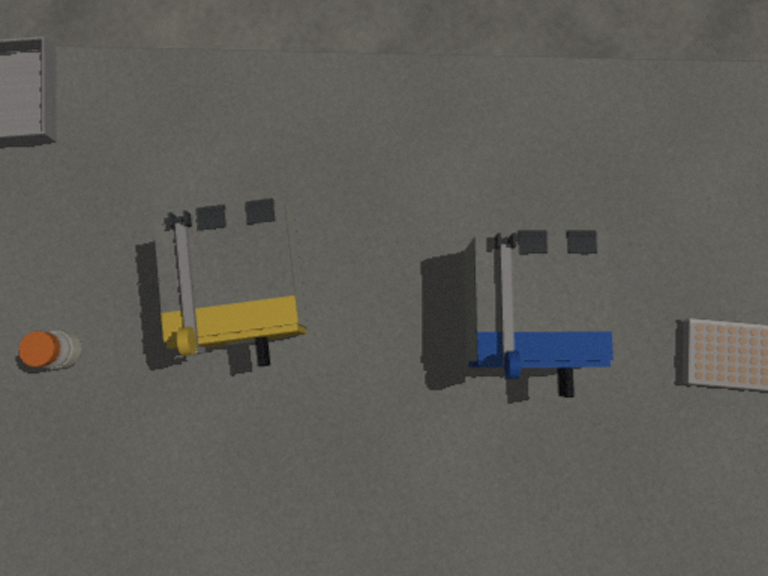

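The side view shows the yellow chest at about (300,415) with its tab near (330,425) and pull near (375,400). In the top view the tab is at (186,341), the pull at (262,351) and the hinge at (178,219), in 1.5x pixels. I'll enlarge both.

```bash
python3 - <<'E'
import cv2,numpy as np
from station import *
a=get_image("top")[120:260,95:215]; b=get_image("side")[220:330,135:270]
a=cv2.resize(a,(480,560),interpolation=cv2.INTER_CUBIC); b=cv2.resize(b,None,fx=4,fy=4,interpolation=cv2.INTER_CUBIC)
cv2.imwrite("pics/a.png",cv2.convertScaleAbs(a[:,:,::-1],alpha=1.6));cv2.imwrite("pics/b.png",b[:,:,::-1])
E
```

```text
(no output)
```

View pics/a.png

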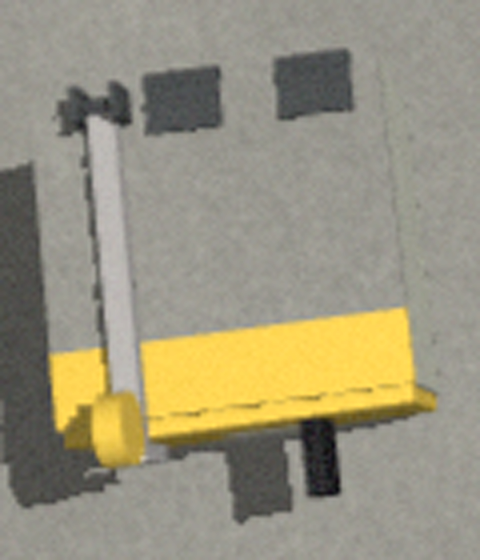

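View pics/b.png

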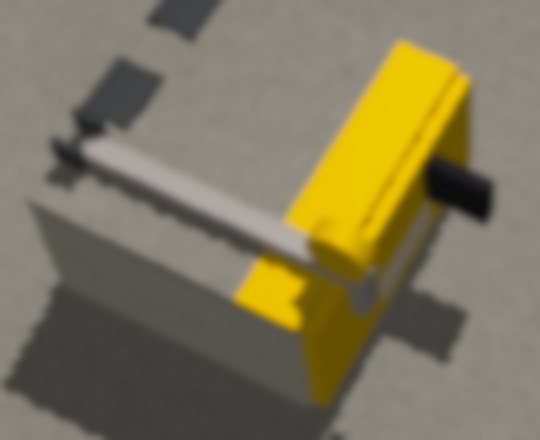

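```bash
cat > h.py <<'E'
import numpy as np
from station import *
def plane(n,u,v,z):
    p=camera_params(n);d=np.linalg.inv(p["camera_matrix"])@[u,v,1];E=p["extrinsics"]
    d=E[:3,:3]@(d*[1,-1,-1]);o=E[:3,3];return o+d*(z-o[2])/d[2]
E
python3 - <<'E'
from h import *
T=lambda u,v,z:plane("top",95+u/4,120+v/4,z)
S=lambda u,v,z:plane("side",135+u/4,220+v/4,z)
for k,p in dict(tabT=T(117,430,.114),tabS=S(338,248,.114),hinT=T(95,105,.098),hinS=S(78,145,.098),pullendT=T(318,496,.083),pullmidT=T(321,458,.066),pullEndS=S(478,192,.066),
 bl=T(50,354,.09),br=T(405,308,.09),fl=T(55,430,.09),fr=T(412,383,.09)).items(): print(k,p.round(4))
a=T(405,308,.09)-T(50,354,.09);print("yaw of -y axis",np.degrees(np.arctan2(a[0],-a[1])))
print(get_obs()['tool_pos'])
E
```

```text
tabT [0.5274 0.2265 0.114 ]
tabS [0.5304 0.226  0.114 ]
hinT [0.6733 0.251  0.098 ]
hinS [0.6725 0.2509 0.098 ]
pullendT [0.501  0.1455 0.083 ]
pullmidT [0.5181 0.1484 0.066 ]
pullEndS [0.5106 0.1441 0.066 ]
bl [0.5612 0.2664 0.09  ]
br [0.5853 0.1091 0.09  ]
fl [0.5276 0.2619 0.09  ]
fr [0.5518 0.1046 0.09  ]
yaw of -y axis 8.686041266638064
[ 0.18451293 -0.59672827  0.23330294]
```

```bash
cat >> h.py <<'E'
from scipy.spatial.transform import Rotation as R
def to(x,y,z,head=9.0):
    o=get_obs();r=R.from_rotvec(o['tool_rot']);d=r.inv().apply(np.array([x,y,z])-o['tool_pos'])
    X=r.as_matrix()[:,0];h=np.degrees(np.arctan2(X[1],X[0]))
    print("t",round(o['t'],2),"pos",o['tool_pos'].round(4),"head",h.round(2),"| delta",d.round(4),"turn",round(h-head,2),"F",o['contact_force'].round(1),"open",round(o['opening'],4))
E
python3 -c "
from h import *
to(.529,.226,.26)"
```

```text
t 0.2 pos [ 0.1845 -0.5967  0.2333] head 17.18 | delta [ 0.5721 -0.6843 -0.0257] turn 8.18 F [-0.2 -0.9 -0.1] open 0.0856
```

Call:
move_arm(deltas=[0,0,0,-0.026,8.2,0,0.572,-0.684,-0.026,8.2,0,0.572,-0.684,-0.026,8.2,0,0.572,-0.684,-0.026,8.2,0,0.572,-0.684,-0.026,8.2,0,0.572,-0.684,-0.026,8.2,0,0.572,-0.684,-0.026,8.2,0,0.572,-0.684,-0.026,8.2,0,0.572,-0.684,-0.026,8.2,0,0.572,-0.684,-0.026,8.2], force=25)

```text
t: 1.2
tool_pos: [0.3586, -0.1798, 0.2598]
tool_rot: [-3.131, -0.245, -0.001]
contact_force: [2.3, -0.2, 0.8]
opening: 0.0426
```

```bash
python3 -c "
from h import *
to(.529,.226,.26)"
```

```text
t 1.2 pos [ 0.3586 -0.1798  0.2598] head 8.94 | delta [ 2.314e-01 -3.744e-01  3.000e-04] turn -0.06 F [ 2.3 -0.2  0.8] open 0.0426
```

Call:
move_arm(deltas=[0,0.231,-0.374,0,0,0,0.231,-0.374,0,0,0,0.231,-0.374,0,0,0,0.231,-0.374,0,0,0,0.231,-0.374,0,0,0,0.231,-0.374,0,0,0,0.231,-0.374,0,0,0,0.231,-0.374,0,0,0,0.231,-0.374,0,0,0,0.231,-0.374,0,0])

```text
t: 2.2
tool_pos: [0.5291, 0.2293, 0.2591]
tool_rot: [-3.13, -0.252, 0.001]
contact_force: [-0.5, -0.8, -0.4]
opening: 0.043
```

```bash
python3 -c "
from h import *
import cv2,time
to(.529,.226,.26)
cv2.imwrite('pics/w1.png',cv2.resize(get_image('wrist'),None,fx=1.5,fy=1.5)[:,:,::-1])
o=get_obs();r=R.from_rotvec(o['tool_rot']);p=camera_params('wrist');E=p['tool_from_camera'];K=p['camera_matrix']
def pix(P):
    c=np.linalg.inv(E)@np.r_[r.inv().apply(np.array(P)-o['tool_pos']),1]
    d=c[:3]*[1,-1,-1];rr=np.hypot(d[0],d[1]);th=np.arctan2(rr,d[2]);return (K[:2,2]+K[0,0]*th*d[:2]/rr)*1.5
for n,P in dict(tabtop=(.529,.2262,.130),tab=(.529,.2262,.114),hinge=(.673,.251,.098),pull=(.514,.148,.083),pe=(.501,.1455,.083)).items():print(n,pix(P).round(1))
print(p)
"
```

```text
t 2.2 pos [0.5291 0.2293 0.2591] head 9.21 | delta [-0.0007  0.0033 -0.0009] turn 0.21 F [-0.5 -0.8 -0.4] open 0.043
tabtop [380.2 268. ]
tab [380.2 261.8]
hinge [378.1  43.7]
pull [479.3 287.3]
pe [478.7 303.8]
{'camera_matrix': array([[297.31863964,   0.        , 253.28271176],
       [  0.        , 297.31863964, 186.51421879],
       [  0.        ,   0.        ,   1.        ]]), 'tool_from_camera': array([[ 1.50418302e-03,  9.59679911e-01,  2.81091099e-01,
         7.14378115e-02],
       [ 9.99998862e-01, -1.47711639e-03, -3.08164797e-04,
         1.00299230e-03],
       [ 1.19464704e-04,  2.81091242e-01, -9.59681040e-01,
        -1.39632528e-01],
       [ 0.00000000e+00,  0.00000000e+00,  0.00000000e+00,
         1.00000000e+00]])}
```

View pics/w1.png

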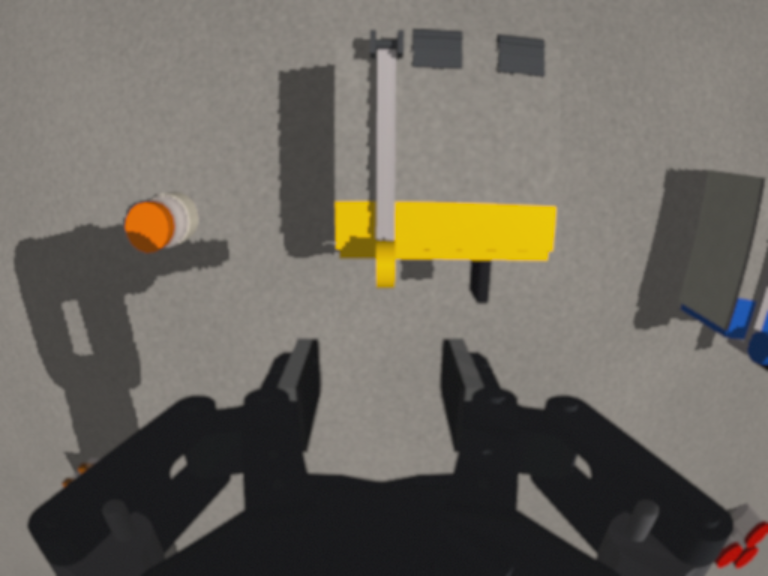

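The wrist view shows the tab at (385,264), against a prediction of (380,265). The pull's end is at (483,301), against (479,304). So the chest sits about 3 mm further to -y than I had it, and everything else agrees.

```bash
python3 -c "
from h import *
to(.529,.2235,.125)"
```

```text
t 2.25 pos [0.5287 0.2274 0.2593] head 9.12 | delta [-1.000e-04  3.900e-03  1.343e-01] turn 0.12 F [-0.4 -0.5  0.1] open 0.0429
```

Call:
move_arm(deltas=[0,0,0.004,0,0,0,0,0.004,0.04,0,0,0,0.004,0.08,0,0,0,0.004,0.11,0,0,0,0.004,0.13,0,0,0,0.004,0.134,0,0,0,0.004,0.134,0,0,0,0.004,0.134,0])

```text
t: 3.05
tool_pos: [0.5302, 0.2231, 0.1272]
tool_rot: [-3.131, -0.248, -0.003]
contact_force: [0.5, 0.2, 0.3]
opening: 0.0426
```

```bash
python3 -c "
from h import *
import cv2
to(.529,.2235,.125)
cv2.imwrite('pics/w2.png',cv2.resize(get_image('wrist'),None,fx=1.5,fy=1.5)[:,:,::-1])"
```

```text
t 3.05 pos [0.5302 0.2231 0.1272] head 9.07 | delta [-0.0011 -0.0006  0.0022] turn 0.07 F [0.5 0.2 0.3] open 0.0426
```

View pics/w2.png

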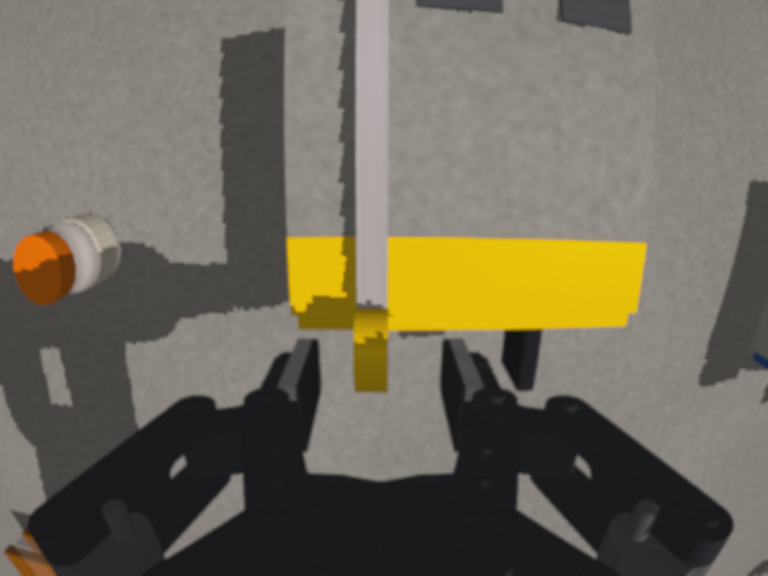

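The wrist view at depth shows the tab between the pads, centred at u=371 while the jaws' centre is 380. The tab is therefore about 3 mm to +y, so I'll shift and close.

Call:
move_arm(deltas=[0,-0.001,-0.003,0.002,0,0,-0.001,-0.003,0.002,0,-1,-0.001,-0.003,0.002,0,-1,-0.001,-0.003,0.002,0,-1,-0.001,-0.003,0.002,0,-1,-0.001,-0.003,0.002,0,-1,-0.001,-0.003,0.002,0,-1,-0.001,-0.003,0.002,0], force=25)

```text
t: 3.9
tool_pos: [0.529, 0.2263, 0.1257]
tool_rot: [-3.13, -0.249, -0.004]
contact_force: [-1.2, 1.1, 1.7]
opening: 0.0109
```

```bash
python3 - <<'E'
from h import *
to(.529,.2265,.125)
for d in range(0,96,10):
    t=np.radians(d);print(d,(.147*(1-np.cos(t))+.016*np.sin(t)).round(3),-(.147*np.sin(t)+.016*(np.cos(t)-1)).round(3))
E
```

```text
t 3.9 pos [0.529  0.2263 0.1257] head 9.09 | delta [ 0.0001 -0.0002  0.0007] turn 0.09 F [-1.2  1.1  1.7] open 0.0109
0 0.0 -0.0
10 0.005 -0.025
20 0.014 -0.049
30 0.028 -0.071
40 0.045 -0.091
50 0.065 -0.107
60 0.087 -0.119
70 0.112 -0.128
80 0.137 -0.132
90 0.163 -0.131
```

Call:
move_arm(deltas=[-1,0.002,0,-0.012,0,-1,0.005,0,-0.025,0,-1,0.009,0,-0.037,0,-1,0.014,0,-0.049,0,-1,0.021,0,-0.06,0,-1,0.028,0,-0.071,0,-1,0.036,0,-0.081,0,-1,0.045,0,-0.091,0,-1,0.045,0,-0.091,0])

```text
t: 4.8
tool_pos: [0.5749, 0.2335, 0.2172]
tool_rot: [-3.13, -0.248, -0.008]
contact_force: [5.7, 2.6, -6.9]
opening: 0.0105
```

```bash
python3 - <<'E'
from h import *
import cv2
to(.529,.2265,.125)
cv2.imwrite("pics/s2.png",cv2.resize(get_image("side")[150:330,100:300],None,fx=3,fy=3,interpolation=cv2.INTER_CUBIC)[:,:,::-1])
E
```

```text
t 4.8 pos [0.5749 0.2335 0.2172] head 9.07 | delta [-0.0468 -0.0002  0.0919] turn 0.07 F [ 5.7  2.6 -6.9] open 0.0105
```

View pics/s2.png

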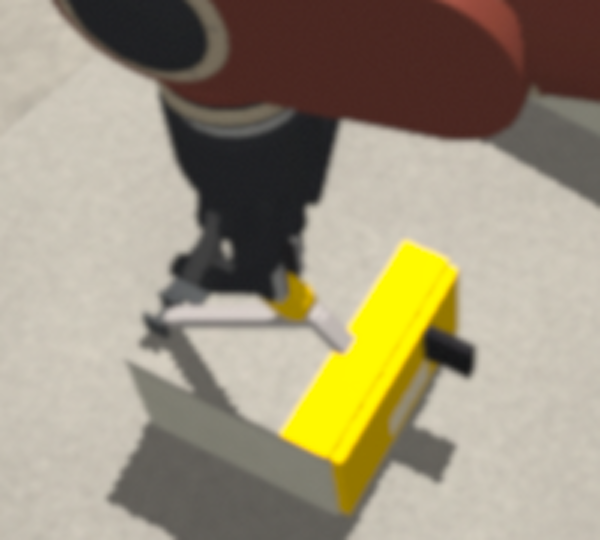

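The side view shows the stay raised about 40°, with the tab still in the jaws at (290,295). I'll continue the arc.

Call:
move_arm(deltas=[-1,0.009,0,-0.009,0,-1,0.019,0,-0.016,0,-1,0.03,0,-0.023,0,-1,0.041,0,-0.028,0,-1,0.053,0,-0.033,0,-1,0.066,0,-0.037,0,-1,0.078,0,-0.039,0,-1,0.091,0,-0.041,0,-1,0.104,0,-0.041,0,-1,0.114,0,-0.04,0])

```text
t: 5.85
tool_pos: [0.6872, 0.2512, 0.2582]
tool_rot: [-3.131, -0.248, -0.005]
contact_force: [-1.1, -0.6, 3.7]
opening: 0.0096
```

```bash
python3 - <<'E'
from h import *
import cv2
to(.529,.2265,.125)
cv2.imwrite("pics/s3.png",cv2.resize(get_image("side")[100:330,50:300],None,fx=2.5,fy=2.5,interpolation=cv2.INTER_CUBIC)[:,:,::-1])
E
```

```text
t 5.85 pos [0.6872 0.2512 0.2582] head 9.07 | delta [-0.1606 -0.0005  0.1327] turn 0.07 F [-1.1 -0.6  3.7] open 0.0096
```

View pics/s3.png

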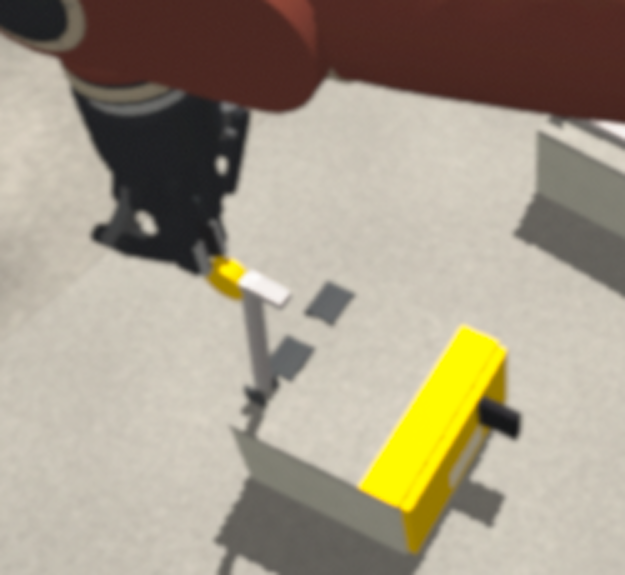

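The stay stands upright, with the tab at (225,275) still between the pads. I'll release and rise.

Call:
move_arm(deltas=[0,0,0,0,0,0,0,0,0,0,0,0,0,0,0,0,0,0,0,0,0,0,0,-0.03,0,0,0,0,-0.06,0,0,0,0,-0.075,0,0,0,0,-0.075,0,0,0,0,-0.075,0])

```text
t: 6.8
tool_pos: [0.6879, 0.2511, 0.3323]
tool_rot: [-3.13, -0.248, -0.007]
contact_force: [0.6, 0.1, -0.5]
opening: 0.0426
```

```bash
python3 - <<'E'
from h import *
to(.514,.148,.30)
E
```

```text
t 6.8 pos [0.6879 0.2511 0.3323] head 9.05 | delta [-0.1881  0.0745  0.0313] turn 0.05 F [ 0.6  0.1 -0.5] open 0.0426
```

Call:
move_arm(deltas=[0,-0.19,0.075,0,0,0,-0.19,0.075,0,0,0,-0.19,0.075,0,0,0,-0.19,0.075,0,0,0,-0.19,0.075,0,0,0,-0.19,0.075,0.04,0,0,-0.19,0.075,0.09,0,0,-0.19,0.075,0.13,0,0,-0.19,0.075,0.13,0,0,-0.19,0.075,0.13,0])

```text
t: 7.8
tool_pos: [0.512, 0.1474, 0.2002]
tool_rot: [-3.131, -0.248, -0.002]
contact_force: [0.5, 1.6, 0.6]
opening: 0.0425
```

```bash
python3 - <<'E'
from h import *
import cv2
to(.512,.148,.073)
cv2.imwrite('pics/w3.png',cv2.resize(get_image('wrist'),None,fx=1.5,fy=1.5)[:,:,::-1])
E
```

```text
t 7.8 pos [0.512  0.1474 0.2002] head 9.06 | delta [-1.000e-04 -5.000e-04  1.272e-01] turn 0.06 F [0.5 1.6 0.6] open 0.0425
```

View pics/w3.png

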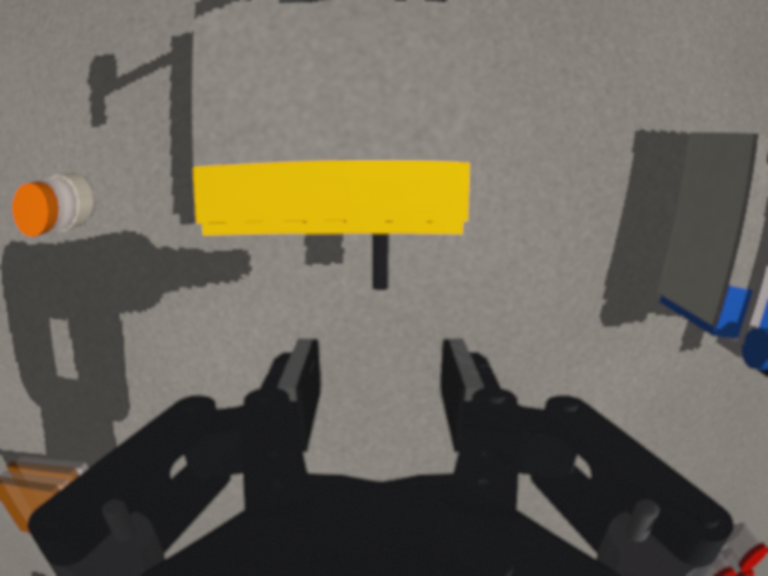

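The pull sits at u=380, centred between the jaws. The stay's shadow shows it still upright. I'll descend, grip and pull.

Call:
move_arm(deltas=[0,0,0,0.04,0,0,0,0,0.08,0,0,0,0,0.11,0,0,0,0,0.126,0,0,0,0,0.127,0,-1,0,0,0.127,0,-1,0,0,0.127,0,-1,0,0,0.127,0,-1,0,0,0.127,0,-1,0,0,0.127,0], force=40)

```text
t: 8.85
tool_pos: [0.5163, 0.1484, 0.0787]
tool_rot: [-3.129, -0.248, -0.017]
contact_force: [-0.7, 1.4, 6.6]
opening: 0.0086
```

```bash
python3 - <<'E'
from h import *
to(.512,.148,.073)
E
```

```text
t 8.85 pos [0.5163 0.1484 0.0787] head 9.06 | delta [-0.0044 -0.0002  0.0056] turn 0.06 F [-0.7  1.4  6.6] open 0.0086
```

Call:
move_arm(deltas=[-1,-0.008,0,0,0,-1,-0.016,0,0,0,-1,-0.024,0,0,0,-1,-0.032,0,0,0,-1,-0.04,0,0,0,-1,-0.048,0,0,0,-1,-0.056,0,0,0,-1,-0.064,0,0,0,-1,-0.07,0,0,0,-1,-0.072,0,0,0])

```text
t: 9.85
tool_pos: [0.447, 0.1376, 0.0787]
tool_rot: [-3.128, -0.247, -0.029]
contact_force: [11.9, 6.2, -4.1]
opening: 0.0085
```

```bash
python3 - <<'E'
from h import *
to(.512,.148,.073)
E
```

```text
t 9.85 pos [0.447  0.1376 0.0787] head 9.04 | delta [ 0.0657 -0.0001  0.0069] turn 0.04 F [11.9  6.2 -4.1] open 0.0085
```

Call:
move_arm(deltas=[-1,-0.003,0,0,0,-1,-0.004,0,0,0,-1,-0.004,0,0,0])

```text
t: 10.15
tool_pos: [0.447, 0.1376, 0.0788]
tool_rot: [-3.126, -0.246, -0.049]
contact_force: [19.7, 5.9, -13.1]
opening: 0.0081
```

```bash
python3 - <<'E'
from h import *
import cv2
to(.512,.148,.073)
cv2.imwrite('pics/w4.png',np.hstack([get_image('wrist')[:300],cv2.resize(get_image("side")[150:330,100:300],(288,300))])[:,:,::-1])
E
```

```text
t 10.15 pos [0.447  0.1376 0.0788] head 9.0 | delta [ 0.0656 -0.0001  0.0079] turn 0.0 F [ 19.7   5.9 -13.1] open 0.0081
```

View pics/w4.png

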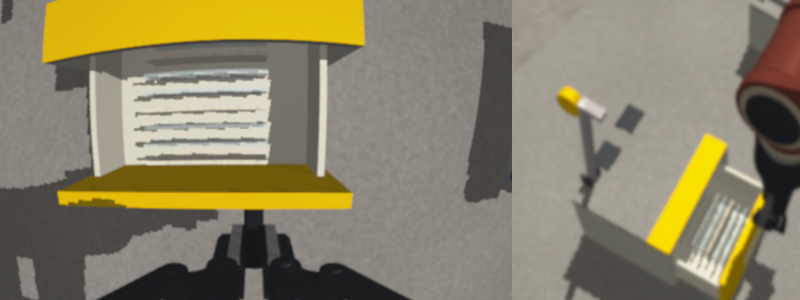

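The drawer is out to its stop: no more travel, and the force is rising. The stay is upright. I'll release and rise straight up.

Call:
move_arm(deltas=[-1,0,0,0,0,-0.3,0,0,0,0,-0.3,0,0,0,0,-0.3,0,0,0,0,-0.3,0,0,-0.03,0,-0.3,0,0,-0.07,0,-0.3,0,0,-0.11,0,-0.3,0,0,-0.15,0,-0.3,0,0,-0.15,0,-0.3,0,0,-0.15,0])

```text
t: 11.25
tool_pos: [0.4427, 0.1363, 0.2298]
tool_rot: [-3.127, -0.246, -0.052]
contact_force: [0.2, 0.0, -0.9]
opening: 0.0298
```

```bash
python3 - <<'E'
from h import *
import cv2
to(.512,.148,.073)
a=get_image('side')[100:340,100:400]
cv2.imwrite('pics/f.png',np.hstack([cv2.resize(a,(400,320)),cv2.resize(get_image("wrist"),(400,320))])[:,:,::-1])
E
```

```text
t 11.25 pos [0.4427 0.1363 0.2298] head 9.0 | delta [ 0.065  -0.0003  0.159 ] turn 0.0 F [ 0.2  0.  -0.9] open 0.0298
```

View pics/f.png

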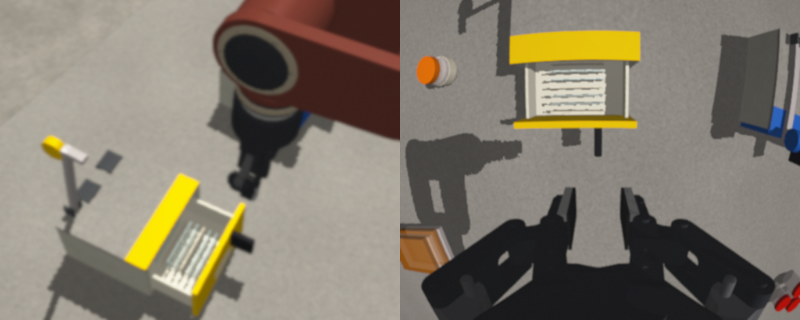

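The drawer is open, the yellow stay is upright, the blue stay is down and the gripper is clear of everything.

```bash
python3 -c "
from station import *
print(order.finish_job())"
```

```text
the job is handed in; nothing more can be done
None
```

I lifted the yellow stay by its tab until it stood upright and let go. I then pulled the yellow drawer out about 70 mm to its stop, let go and raised the gripper clear. The job was handed in at about 11.4 s of the 53 s allowed.

- **Final pictures:** the yellow stay is upright and the drawer is fully out. The blue stay is still down, seen only at the edge of the wrist view. The gripper is touching nothing, with a contact force under 1 N.
- **Drawer stop:** a further 4 mm of pull gave no more travel and the force rose to about 24 N, so the drawer is at its stop.
- **Checks that disagreed:** the first wrist view put the chest about 3 mm off my measurement. The closer view before gripping showed the first measurement was right, and I corrected for it. At the pull, the tool stopped about 6 mm higher and 4 mm nearer the chest than aimed, with about 7 N of contact. The grip still held.

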